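# Weigh the loaded parts crate on the spring scale

## Robot

A 7-joint arm with a two-finger parallel gripper is mounted at the origin on a cart in front of the work surface, level with it; the furniture and walls round the work are solid. World frame = base frame: x ahead of the robot, y to its left, z up, the work surface at z = 0. Lengths are in m, angles in rad, forces in N, time in s.
With the tool pointing down it reaches from about 0.4 to 0.85 m from the base axis. Payload 10.4 kg.
Tool frame: the origin (TCP) lies on the centre line of the jaws, within the pads' length; the fingertips stand r.finger_overhang ahead of it and the grasp point (between the pads) lies 5 mm behind it (r.finger_overhang is the distance from the TCP to the fingertips, in m); z points along the fingers, y is the line along which they close (so a half turn about z gives the same grasp; the last joint's range is limited). The gripper opens to 87 mm and grips with 3 to 60 N. Pads are 19 mm wide; open, the fingers measure 117 mm over their backs; the gripper's body (75 mm by 190 mm) begins 51 mm behind the grasp point.
Start: joints at [1.191, 0.332, -0.065, 1.46, 0.022, 1.35, -0.088], TCP at [0.218, -0.586, 0.237] pointing down, gripper open.
Joint ranges: [-2.6, 2.6], [-0.5, 2.12], [-1.47, 1.34], [0.16, 2.42], [-1.27, 4.41], [0.06, 2.06], [-2.6, 2.6]. Speed limits (rad/s): [2.22, 2.22, 2.79, 2.79, 3.14, 3.14, 3.14].

## Interface

Orientations are given as a unit quaternion [x, y, z, w].
In Python, from bench import read_state, viewer, r gives the robot as it stands.
- The arm moves only by the tool carry_out, never from a script. Its argument "moves" is a list of rows, each a list of 6 numbers: the shift along the tool's x, y, z in units of 40 mm (1.0 is 40 mm), then the turn, a rotation vector about the tool's x, y, z in units of 8 degrees (1.0 is 8 degrees). A call has 1 to 20 rows; each row shifts and turns the commanded pose from where the row before left it, along the tool's axes as they then stand; what a row does not reach is not made up. A row lasts 1/8 s, in which the tool goes at most 62.5 mm and 10.7 degrees, less where a joint would pass 70% of its speed; a pose out of reach is approached as far as the arm can. A call is refused whole if a number of a shift passes 1 or a number of a turn 1, either way. A call with a gripper value outside its range is refused whole. "fingers" is the finger opening in mm, from 0 to 87, set as the call begins (left out, the last holds). The fingers move at their own pace and stop on an object; "force" is the grip in N (left out, the last holds). Time passes only in rows, so rows that do not move let the fingers close. It gives the time, the measured TCP pose, the force, the opening and the grip force at its end, in the units of the state.
- read_state(): the state, without advancing time (a new reading comes with each control period).
- viewer.camera(name): name is "scene" or "top" or "wrist"; returns a dict with "pixels" (480x640x3 uint8, red, green, blue), "range_z" (480x640 float32, m along the optical axis (not along the pixel's ray), 0 where there is no reading), "fx", "fy", "cx", "cy" (pixels), "xyz" and "orientation" of the camera in the world. Camera axes: x right, y down, z forward; pixel columns grow to the right and rows downward; lengths in m; the calibration is good to about 2 mm. A picture is of the moment at which its call begins.
- r.close_job(): hands the job in; it is judged then, once.
The state is a dict: "time": time; "joint_positions": joint angles; "joint_vel": joint speeds; "joint_torque": joint torques, N m; "ee_pos": TCP position; "eef_rot": TCP orientation; "ft_force": force on the tool from outside, world axes, zero at the start; "torque": the same for the moment, N m; "width": finger opening in m; "grip_force": force on a finger pad.
Only numpy, scipy, OpenCV 4.12 (cv2) and the standard library are available. Lean on these libraries where they do the work, as an engineer would, in place of code of your own. Each camera call takes 0.05 s, during which the arm holds its last target. There are 200 camera calls.

## Task

Weigh the green parts crate: lift it by the wooden grip and hang the middle of its steel crossbar in the hook of the spring scale, with the crossbar square across both prongs. Then ease it down slowly (2 to 3 centimetres a second at most) until the scale carries the whole weight and the pointer settles, and only then let go, so that the hook neither drops nor jumps up; never press hard on the hook or push it down to its bottom stop, keep the crate upright, and leave the other things where they are.

Things in the scene. Friction and masses are not known exactly. Their poses are not given: they have to be found in the camera images.
- scale: spring scale, fixed to the table: grey base plate 170x130x12 mm, blue column 40x74 mm up to z = 278 mm with a white graduated face. Origin on the table straight below the hook's seat; +x points from the hook to the column (its front face is at x = 75 mm), z up. The base reaches from x = -55 to 115 mm
- hook_seat (a point): seat of the steel hook: where the axis of a hung crossbar rests, 235 mm above the table when unloaded. Two prongs of 8 mm bar, 14 mm either side in y, joined at the tips: level 20 mm above the seat from the column to 30 mm behind (+x), down to the seat, up to a tip 22 mm in front (-x) and 22 mm above. A bar let down within 15 mm of the seat slides into it. Axes as the scale's
- hook (a joint): downward travel in m of the hook and its red pointer, against a spring of 110 N/m (9.1 mm for each newton), lightly damped: 0 unloaded, 0.092 at the bottom stop. The crate's weight is not known beforehand and differs much from time to time (under 0.9 kg); hanging freely it never draws the hook to the stop
- crate_grip (a point): centre of the wooden grip block on top of the crate, 34 (x) x 22 (y) x 36 (z) mm; 175 mm above the crate's underside. The crate's y axis runs along its crossbar, z up. Grip it from above across its 22 mm width (y). Crate upright on the table at the start
- crate_bar (a point): middle of the crate's horizontal steel crossbar, 7 mm round, straight for 84 mm along the crate's y axis; 60 mm below the grip's centre, 115 mm above the underside. A 7 mm stem joins it to the grip above; below it the bail is open, 110 mm wide in y, down to 40 mm above the underside, so the hook can pass through along x
- crate: green open plastic crate 66 (x) x 116 (y) x 30 (z) mm loaded with two solder spools that are fixed in it, with a steel bail 124 mm wide in y (crossbar and wooden grip, 193 mm high in all). Origin at the centre of its underside
- adapter: bystander, loose: black plastic mains adapter, 38x58x30 mm; origin at the centre of its underside
- yellow_screwdriver: bystander, loose: screwdriver with a yellow handle, lying, 25x184x25 mm; origin at the centre of its underside
- blue_cutters: bystander, loose: side cutters with blue handles, lying, 54x151x13 mm; origin at the centre of its underside
- black_tape: bystander, loose: roll of black tape lying flat, 55 mm across, 19 mm high; origin at the centre of its underside
- terminals: bystander, loose: white screw terminal strip, 17x75x17 mm; origin at the centre of its underside

How it is judged:
On the way:
1. the crate, still held, is off the table with its crossbar in the hook's seat and the scale has begun to carry it (x of crate_bar in the frame of hook_seat between -0.008 and 0.008 m and y of crate_bar in the frame of hook_seat between -0.009 and 0.009 m and z of crate_bar in the frame of hook_seat between -0.006 and 0.006 m and contact force between crate and scale above 0.7 N and contact force between the fingers and crate above 0.5 N and height (world z) of crate above 0.022 m), for 0.2 s.
At the end, for the whole second after the job is handed in: The crate hangs free, let go: bar in the seat (within 8 mm in x, 9 in y, 6 in z), within 0.2 rad of square to the prongs, crate upright within 0.15 rad, under 40 mm/s; the pointer at rest (under 10 mm/s) at 13 to 87 mm of travel; the hook carries over 1.5 N; crate over 22 mm above the table (x of crate_bar in the frame of hook_seat between -0.008 and 0.008 m and y of crate_bar in the frame of hook_seat between -0.009 and 0.009 m and z of crate_bar in the frame of hook_seat between -0.006 and 0.006 m and contact force between crate and scale above 1.5 N and value of joint hook between 0.013 and 0.087 m and velocity of joint hook between -0.01 and 0.01 m/s and height (world z) of crate above 0.022 m and angle between crate's own z axis and vertical below 0.15 rad and linear speed of crate below 0.04 m/s and angle between the y axis of crate and the y axis of hook_seat, either way round below 0.2 rad and contact force between the fingers and crate below 0.05 N); the robot touches nothing.
It fails at once if the hook drops or jumps: it moves faster than 0.06 m/s either way (velocity of joint hook above 0.06 m/s or velocity of joint hook below -0.06 m/s).
It fails at once if the crate presses on the scale with more than 15 N, or the robot itself pushes the scale with more than 10 N (contact force between crate and scale above 15 N or contact force between any of the arm, the fingers and scale above 10 N).
It fails at once if the hook is pushed down to its bottom stop (travel over 90 mm) (value of joint hook above 0.09 m).
It fails at once if the crate tips more than 0.6 rad (angle between crate's own z axis and vertical above 0.6 rad).
It fails at once if a bystander is moved by more than 25 mm (distance of any of adapter, yellow_screwdriver, blue_cutters, black_tape, terminals from where it was at the start of the episode above 0.025 m).
It also fails if it takes over 64 s, if anything falls off the work surface, if the arm or the gripper's body presses on something with over 40 N, if the wrist force passes 120 N, or if a joint passes its speed limit or range.

## Working session

There is one attempt and no reset: what is moved stays moved. The work goes in short steps, Python scripts to look and compute and a tool call to move; the robot and the scene stay as the last step left them, time stands still between calls to the robot, and variables do not carry over. Pictures are saved under pics/ and viewed, at most 10 in all, crops included, and the job is handed in when it is done.

Besides the shell and the picture viewer there is one more tool, called after "Request:" as name(argument=value, ...) on one line, values as JSON. carry_out: Moves the arm, as the interface text tells. Its arguments: {"type":"object","properties":{"moves":{"type":"array","items":{"type":"array","items":{"type":"number"}}},"fingers":{"type":"number"},"force":{"type":"number"}},"required":["moves"]}

```bash
mkdir -p pics; ls; cat > h.py <<'E'
from bench import read_state, viewer, r
import numpy as np, cv2
from scipy.spatial.transform import Rotation as R
def cam(n,save=None):
    c=viewer.camera(n)
    if save: cv2.imwrite('pics/'+save,c['pixels'][:,:,::-1])
    np.savez('/tmp/'+n,**c); return c
def pts(c):
    v,u=np.mgrid[:480,:640]; z=c['range_z']
    p=np.stack([(u-c['cx'])/c['fx']*z,(v-c['cy'])/c['fy']*z,z],-1)
    return p@R.from_quat(c['orientation']).as_matrix().T+c['xyz']
E
python3 - <<'E'
from h import *
s=read_state(); print(s, r.finger_overhang)
a=cam('scene','s1.png');b=cam('top','t1.png')
for c in(a,b):print(c['xyz'],c['orientation'],c['fx'],c['cx'],c['cy'])
E
```

```text
pics
{'time': 0.0, 'joint_positions': array([ 1.19137101,  0.33283448, -0.06470185,  1.46097208,  0.0216279 ,
        1.34985032, -0.08848051]), 'joint_vel': array([ 0.00197482, -0.00040052, -0.00039187, -0.00053888, -0.00253252,
       -0.00056962,  0.00037253]), 'joint_torque': array([ 2.41575508e-04, -6.23248386e+01,  2.51001975e-02, -3.89898205e+01,
       -6.12523151e-02,  3.98045825e-02,  1.29358591e-04]), 'ee_pos': array([ 0.21817445, -0.58529495,  0.23576258]), 'eef_rot': array([ 9.84122055e-01,  1.77491725e-01, -1.65459981e-04, -6.63608490e-04]), 'ft_force': array([-0.25073364,  0.64822515,  0.35182297]), 'torque': array([0.01103028, 0.03161196, 0.00061378]), 'grip_force': 0.0, 'width': 0.08689047193666792} 0.014
[-0.1831418   0.27962526  0.55597519] [-0.40816227  0.74162164 -0.45982457  0.26825785] 438.0845522553129 308.568574287608 240.40339361078105
[ 0.34498608 -0.13247336  1.1931856 ] [-0.69777981  0.71178681 -0.0580914   0.0555721 ] 496.29769249538134 322.97133278372837 241.0253134580961
```

View pics/s1.png

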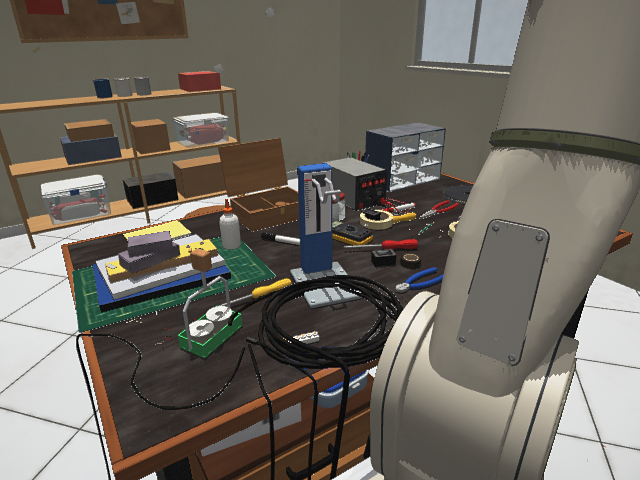

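View pics/t1.png

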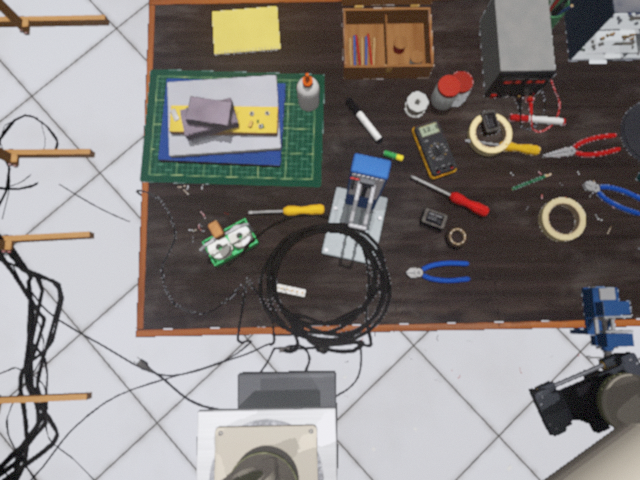

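The scene view shows the crate at about (210,335) with its grip at (201,258), and the scale with its hook at about (325,190). In the top view the crate is at (229,242), the grip at (215,229), the base plate at (355,222) and the column top at (370,165). The hook faces the robot.

```bash
cat > m.py <<'E'
from h import *
def ld(n): return dict(np.load(f'/tmp/{n}.npz'))
def rect(P,name):
    q=P[:,:2]; print(name,len(q),'zmed',np.median(P[:,2]).round(4))
    (c,s,a)=cv2.minAreaRect((q*1000).astype(np.float32)); print('   rect',np.round(c,1),np.round(s,1),round(a,1),'mean',q.mean(0).round(4))
for n in('top','scene'):
    c=ld(n);P=pts(c);hsv=cv2.cvtColor(c['pixels'],cv2.COLOR_RGB2HSV);H,S,V=[hsv[...,i].astype(int) for i in range(3)]
    z=P[...,2];ok=c['range_z']>0
    box=lambda u0,u1,v0,v1:(lambda m:(m.__setitem__((slice(v0,v1),slice(u0,u1)),True),m)[1])(np.zeros((480,640),bool))
    B=dict(top=[(340,400,145,260),(195,265,212,270)],scene=[(285,355,155,310),(170,250,240,365)])[n]
    s=box(*B[0])&ok;k=box(*B[1])&ok
    rect(P[s&(H>100)&(H<125)&(S>120)&(abs(z-.278)<.006)],n+' column top')
    rect(P[s&(S<60)&(V>90)&(abs(z-.012)<.005)],n+' base')
    hk=P[s&(S<70)&(z>.2)&(z<.27)];rect(hk,n+' hook-ish')
    rect(P[k&(H>5)&(H<25)&(S>80)&(z>.14)],n+' grip'); g=P[k&(H>5)&(H<25)&(S>80)&(z>.14)];print(g.max(0),g.min(0))
    rect(P[k&(H>50)&(H<80)&(S>100)&(z<.04)],n+' crate')
E
python3 m.py
```

```text
top column top 699 zmed 0.2774
   rect [ 638.1 -231. ] [73.4 38.9] 75.6 mean [ 0.6375 -0.231 ]
top base 1413 zmed 0.0117
   rect [ 624.8 -238.3] [113.  268.6] 88.5 mean [ 0.5713 -0.229 ]
top hook-ish 708 zmed 0.2554
   rect [ 571.4 -210.4] [ 70.8 104.4] 73.4 mean [ 0.5829 -0.2181]
top grip 191 zmed 0.1921
   rect [536.4  84.2] [34.4 22.1] 27.0 mean [0.536  0.0825]
[0.55396572 0.10047915 0.19747501] [0.51866328 0.06776747 0.15978582]
top crate 363 zmed 0.0229
   rect [538.4  86.8] [ 80.9 125. ] 28.0 mean [0.5291 0.0797]
scene column top 214 zmed 0.2772
   rect [ 635.9 -229.9] [71.  38.9] 77.9 mean [ 0.6327 -0.228 ]
scene base 1089 zmed 0.0116
   rect [ 757.5 -315. ] [194.5 610.3] 55.1 mean [ 0.5844 -0.2124]
scene hook-ish 917 zmed 0.2439
   rect [ 588.9 -225.7] [ 66.4 145.8] 85.3 mean [ 0.5977 -0.2177]
scene grip 387 zmed 0.181
   rect [536.7  82.8] [35.8 22.9] 29.4 mean [0.5304 0.0843]
[0.55270649 0.09856061 0.19438813] [0.5180347  0.06626346 0.1597927 ]
scene crate 2325 zmed 0.0041
   rect [723.   14.1] [180.2 523.1] 60.4 mean [0.6672 0.0158]
```

Request:
carry_out(moves=[[0,0,-0.85,0,0,-0.5],[0,0,-0.85,0,0,-0.5],[0,0,-0.8,0,0,0],[0.93,-0.68,0,0,0,0],[0.93,-0.68,0,0,0,0],[0.93,-0.68,0,0,0,0],[0.93,-0.68,0,0,0,0],[0.93,-0.68,0,0,0,0],[0.93,-0.68,0,0,0,0],[0.93,-0.68,0,0,0,0],[0.93,-0.68,0,0,0,0],[0.93,-0.68,0,0,0,0],[0.93,-0.68,0,0,0,0],[0.93,-0.68,0,0,0,0],[0.93,-0.68,0,0,0,0],[0.93,-0.68,0,0,0,0],[0.93,-0.68,0,0,0,0],[0.93,-0.68,0,0,0,0],[0.93,-0.68,0,0,0,0]], fingers=60, force=30)

```text
time: 2.48
ee_pos: [0.5348, 0.0817, 0.3364]
eef_rot: [0.969, 0.245, -0.0, 0.0]
ft_force: [1.1, -0.7, -0.2]
width: 0.06
grip_force: 0.0
```

```bash
cat >> h.py <<'E'
def yaw(q): 
    m=R.from_quat(q).as_matrix(); return np.degrees(np.arctan2(m[1,0],m[0,0]))
def delta(s,tgt,ty):
    """turn (units of 8 deg about tool z) first, then shift units in tool axes"""
    y=yaw(s['eef_rot']); t=np.radians(ty); d=np.array(tgt)-s['ee_pos']
    print('yaw',y.round(2),'turn',round((y-ty)/8,3),'shift',np.round([d@[np.cos(t),np.sin(t),0],d@[np.sin(t),-np.cos(t),0],-d[2]],4)/.04)
E
python3 - <<'E'
from h import *
s=read_state();print(s['time'],s['ee_pos'],s['joint_positions'].round(2),R.from_quat(s['eef_rot']).as_matrix()[:,2].round(3))
c=cam('wrist','w1.png');P=pts(c);hsv=cv2.cvtColor(c['pixels'],cv2.COLOR_RGB2HSV);H,S,V=[hsv[...,i] for i in range(3)]
m=(H>5)&(H<25)&(S>80)&(abs(P[...,2]-.193)<.006)
q=P[m];print(len(q),cv2.minAreaRect((q[:,:2]*1000).astype(np.float32)),q.mean(0))
delta(s,[.5365,.0835,.19],28)
E
```

```text
2.475 [0.53479048 0.08165239 0.33636131] [ 0.45  0.18 -0.78  1.49  0.13  1.53 -1.41] [-0. -0. -1.]
1248 ((539.5182495117188, 84.3319091796875), (33.140838623046875, 21.307270050048828), 29.044593811035156) [0.54011319 0.08448694 0.19259989]
yaw 28.41 turn 0.051 shift [ 0.06 -0.02  3.66]
```

Request:
carry_out(moves=[[0.1,0,0.7,0,0,0],[0,0,0.7,0,0,0],[0,0,0.7,0,0,0],[0,0,0.7,0,0,0],[0,0,0.6,0,0,0],[0,0,0.4,0,0,0],[0,0,0.3,0,0,0],[0,0,0,0,0,0]])

```text
time: 3.52
ee_pos: [0.5377, 0.0823, 0.1721]
eef_rot: [0.969, 0.246, -0.0, -0.0]
ft_force: [0.6, 0.4, 0.3]
width: 0.0601
grip_force: 0.0
```

Request:
carry_out(moves=[[0,0,0,0,0,0],[0,0,0,0,0,0],[0,0,0,0,0,0],[0,0,0,0,0,0],[0,0,0,0,0,0],[0,0,0,0,0,0]], fingers=10, force=30)

```text
time: 4.28
ee_pos: [0.5381, 0.0821, 0.1726]
eef_rot: [0.969, 0.246, 0.0, 0.0]
ft_force: [0.7, -0.6, 0.2]
width: 0.0216
grip_force: 30.0
```

Request:
carry_out(moves=[[0,0,-0.2,0,0,0],[0,0,-0.4,0,0,0],[0,0,-0.5,0,0,0],[0,0,-0.5,0,0,0],[0,0,-0.5,0,0,0],[0,0,-0.5,0,0,0],[0,0,-0.5,0,0,0],[0,0,-0.5,0,0,0],[0,0,-0.4,0,0,0],[0,0,-0.2,0,0,0],[0,0,0,0,0,0],[0,0,0,0,0,0],[0,0,0,0,0,0],[0,0,0,0,0,0]])

```text
time: 6.02
ee_pos: [0.5378, 0.0824, 0.3402]
eef_rot: [0.969, 0.246, -0.0, -0.0]
ft_force: [0.2, -0.7, -4.3]
width: 0.0221
grip_force: 30.0
```

```bash
python3 - <<'E'
from h import *
s=read_state();print(s['time'],s['ee_pos'],s['ft_force'],s['torque'])
b=cam('top');P=pts(b)
# hook in the top view: everything z .2-.27 in the scale's region
m=(P[...,2]>.215)&(P[...,2]<.268)&(b['range_z']>0);m[:, :335]=0;m[:,400:]=0;m[:150]=0;m[275:]=0
q=P[m];print(len(q));
th=np.radians(-14.4);o=np.array([.546,-.2074])
e=np.array([[np.cos(th),np.sin(th)],[-np.sin(th),np.cos(th)]])
l=(q[:,:2]-o)@e.T*1000
for x0 in range(-40,80,10):
    k=(l[:,0]>=x0)&(l[:,0]<x0+10)
    if k.any(): print(x0,k.sum(),np.percentile(l[k,1],[0,10,50,90,100]).round(1),np.percentile(q[k,2],[5,50,95]).round(4))
print(l[:,0].min())
x=b['pixels'][140:280,320:420,::-1];cv2.imwrite('pics/t2.png',cv2.resize(x,None,fx=4,fy=4))
# base plate
z=P[...,2];mb=(abs(z-.012)<.005);mb[:, :320]=0;mb[:,395:]=0;mb[:180]=0;mb[265:]=0
l=(P[mb][:,:2]-o)@e.T*1000;print(len(l),l.min(0),l.max(0))
E
```

```text
6.025 [0.53779162 0.08239676 0.34021803] [ 0.15237723 -0.66822274 -4.3110164 ] [0.04677276 0.02735128 0.03315103]
684
-30 63 [-17.6 -14.2  -0.4  13.1  16.4] [0.253  0.2564 0.2587]
-20 30 [-18.8 -16.4  -1.9  15.   16.8] [0.2343 0.25   0.2564]
-10 36 [-18.4 -16.7   9.5  15.3  17. ] [0.2282 0.2318 0.2348]
0 45 [-18.7 -17.    9.6  15.9  17.3] [0.2274 0.2325 0.2356]
10 51 [-17.9 -16.6 -10.9  15.8  17.2] [0.234  0.2409 0.247 ]
20 54 [-18.5 -16.7  -0.7  15.7  17.5] [0.2459 0.254  0.259 ]
30 40 [-18.  -16.7 -10.7  15.9  17.3] [0.2547 0.2579 0.2606]
40 41 [-18.3 -16.2  10.5  15.8  17.6] [0.2537 0.2579 0.2601]
50 41 [-17.8 -16.3   9.9  16.5  17.5] [0.2555 0.2583 0.2612]
60 111 [-16.5 -10.9   1.3  17.4  32.9] [0.2427 0.2608 0.2678]
70 171 [-36.6 -31.1  -2.9  32.3  36.7] [0.2178 0.2502 0.2671]
-26.754591521258828
2277 [-57.59477633 -82.03802988] [113.91075226  91.56684284]
```

View pics/t2.png

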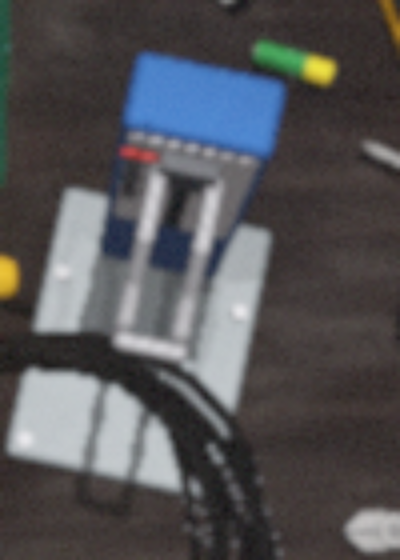

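Request:
carry_out(moves=[[0,0,0,0,0,0.36],[0,0,0,0,0,0.6],[0,0,0,0,0,0.8],[0,0,0,0,0,0.8],[0,0,0,0,0,0.8],[0,0,0,0,0,0.8],[0,0,0,0,0,0.7],[0,0,0,0,0,0.5],[-0.06,0.3,0,0,0,0],[-0.1,0.6,0,0,0,0],[-0.1,0.8,0,0,0,0],[0,0.8,0,0,0,0],[0,0.8,0,0,0,0],[0,0.8,0,0,0,0],[0,0.8,0,0,0,0],[0,0.8,0,0,0,0],[0,0.7,0,0,0,0],[0,0.4,0,0,0,0],[0,0.2,0,0,0,0],[0,0,0,0,0,0]])

```text
time: 8.57
ee_pos: [0.4581, -0.1859, 0.3406]
eef_rot: [0.992, -0.125, 0.0, -0.0]
ft_force: [-0.1, 0.2, -5.1]
width: 0.0216
grip_force: 30.0
```

```bash
python3 - <<'E'
from h import *
s=read_state();print(s['time'],s['ee_pos'],s['ft_force'],yaw(s['eef_rot']))
th=np.radians(-14.4);e=np.array([[np.cos(th),np.sin(th)],[-np.sin(th),np.cos(th)]]);o=np.array([.5455,-.2078])
print('tcp in scale',(s['ee_pos'][:2]-o)@e.T)
for n in('scene','wrist'):
    c=cam(n,n[0]+'3.png');P=pts(c)
    ok=c['range_z']>0
    L=np.concatenate([(P[...,:2]-s['ee_pos'][:2])@e.T,P[...,2:]-s['ee_pos'][2]],-1)*1000
    # bar: grey-ish points near bar depth; grip; crate in tool-ish frame
    m=ok&(abs(L[...,0])<15)&(abs(L[...,1])<75)&(L[...,2]<-35)&(L[...,2]>-140)
    for z0 in range(-140,-35,10):
        k=m&(L[...,2]>=z0)&(L[...,2]<z0+10)
        if k.any(): print(n,z0,k.sum(),'x',np.percentile(L[k][:,0],[5,50,95]).round(1),'y',np.percentile(L[k][:,1],[2,50,98]).round(1))
    h=cv2.cvtColor(c['pixels'],cv2.COLOR_RGB2HSV);g=ok&(h[...,0]>50)&(h[...,0]<80)&(h[...,1]>100)&(abs(L[...,0])<60)&(abs(L[...,1])<90)
    if g.any():print('crate',g.sum(),L[g].min(0).round(1),L[g].max(0).round(1),cv2.minAreaRect(L[g][:,:2].astype(np.float32)))
E
```

```text
8.575 [ 0.4580723  -0.18591218  0.34055009] [-0.14128275  0.23927742 -5.09372868] -14.411364654442496
tcp in scale [-0.09012428 -0.00054221]
scene -140 355 x [-13.3  -0.1  13.2] y [-57.2   5.3  60.1]
scene -130 32 x [-4.2 -1.7  1.8] y [-60.8  56.   61.9]
scene -120 40 x [-3.5 -1.2  0.7] y [-62.1  55.7  61.4]
scene -110 37 x [-3.4 -1.8  1.2] y [-60.8 -54.7  61.3]
scene -100 37 x [-3.3 -1.3  0.8] y [-60.7  54.6  61.7]
scene -90 29 x [-4.5 -2.1  0.7] y [-60.1  56.9  61.3]
scene -80 35 x [-4.8 -1.9  0.3] y [-59.9  55.5  61.1]
scene -70 64 x [-4.  -1.6  1.1] y [-54.2  25.9  55.9]
scene -60 162 x [-3.8 -1.8  1.2] y [-43.    1.6  44.8]
scene -50 20 x [-3.6 -1.3  0.7] y [-3.4  0.7  2.8]
scene -40 12 x [-3.5 -2.5  0.3] y [-3.3  0.7  2.9]
crate 957 [ -35.9  -58.6 -173.3] [  32.8   58.6 -141.6] ((-1.4658927917480469, 0.224365234375), (68.30651092529297, 117.28961944580078), 0.6227097511291504)
wrist -140 4874 x [-13.4   0.2  13.6] y [-49.5   1.7  52.9]
wrist -130 91 x [0.2 3.5 4.4] y [-58.3 -53.2  61.2]
wrist -120 100 x [0.6 3.6 4.5] y [-58.6 -53.3  61.7]
wrist -110 115 x [0.3 3.5 4.5] y [-58.4  56.6  61.7]
wrist -100 120 x [0.3 3.6 4.4] y [-58.3 -53.4  61.7]
wrist -90 136 x [0.6 3.5 4.5] y [-58.6   1.6  61.7]
wrist -80 177 x [-0.1  3.6  4.5] y [-59.5 -51.9  62.6]
wrist -70 348 x [-0.9  2.8  4.4] y [-55.5 -42.7  59.5]
wrist -60 1943 x [-1.9  2.3  4.3] y [-44.1   1.3  47.4]
wrist -50 9 x [3.9 4.4 4.7] y [0.3 1.8 3.3]
crate 3995 [ -29.7  -89.7 -316.9] [ 34.3  59.8 100.8] ((2.2563648223876953, -14.946418762207031), (149.45533752441406, 63.89950180053711), 89.93522644042969)
```

View pics/s3.png

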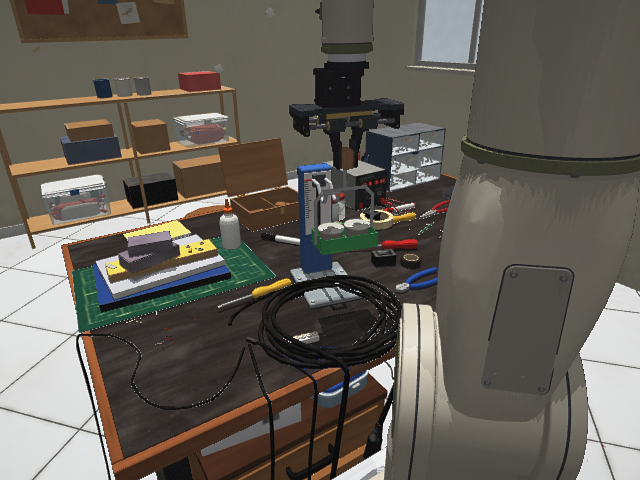

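View pics/w3.png

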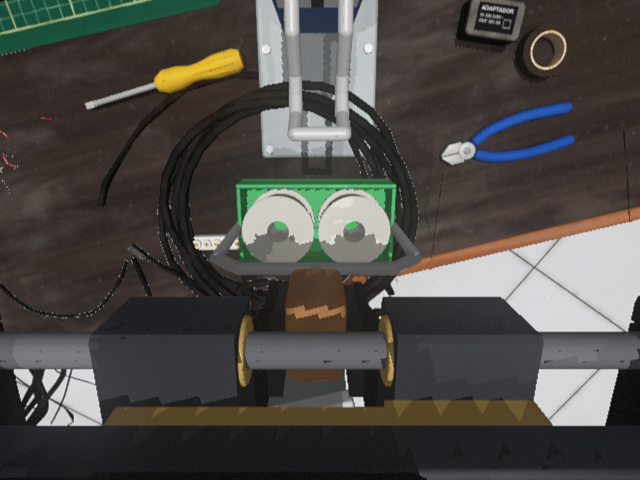

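Request:
carry_out(moves=[[0.05,0,0,0,0,0],[0.1,0,0,0,0,0],[0.15,0,0,0,0,0],[0.2,0,0,0,0,0],[0.2,0,0,0,0,0],[0.2,0,0,0,0,0],[0.2,0,0,0,0,0],[0.2,0,0,0,0,0],[0.2,0,0,0,0,0],[0.2,0,0,0,0,0],[0.2,0,0,0,0,0],[0.15,0,0,0,0,0],[0.1,0,0,0,0,0],[0.05,0,0,0,0,0],[0.05,0,0,0,0,0],[0,0,0,0,0,0],[0,0,0,0,0,0]])

```text
time: 10.8
ee_pos: [0.5451, -0.2086, 0.3406]
eef_rot: [0.992, -0.126, 0.0, 0.0]
ft_force: [-0.1, 0.1, -4.9]
width: 0.0218
grip_force: 30.0
```

```bash
cat > k.py <<'E'
from h import *
import sys
s=read_state();print(s['time'],s['ee_pos'],s['ft_force'],s['torque'],yaw(s['eef_rot']))
th=np.radians(-14.4);e=np.array([[np.cos(th),np.sin(th)],[-np.sin(th),np.cos(th)]]);o=np.array([.5455,-.2078])
print('tcp in scale',(s['ee_pos'][:2]-o)@e.T)
tag=sys.argv[1]
for n in('scene','wrist'):
    c=cam(n);P=pts(c);ok=c['range_z']>0
    L=np.concatenate([(P[...,:2]-o)@e.T,P[...,2:]],-1)*1000
    zb=(s['ee_pos'][2]-.0575)*1000
    if len(sys.argv)>2: zb=float(sys.argv[2])
    k=ok&(abs(L[...,0])<15)&(abs(L[...,1])<46)&(abs(L[...,1])>20)&(abs(L[...,2]-zb)<9)
    if k.any():print(n,'bar',k.sum(),np.percentile(L[k],[5,50,95],axis=0).round(1).tolist(),'slope',np.polyfit(L[k][:,1],L[k][:,0],1)[0].round(3))
    h=cv2.cvtColor(c['pixels'],cv2.COLOR_RGB2HSV);r_=ok&((h[...,0]<6)|(h[...,0]>174))&(h[...,1]>130)&(L[...,0]>40)&(L[...,0]<80)&(abs(L[...,1])<40)&(L[...,2]>100)
    if r_.any():print(n,'pointer',r_.sum(),np.median(L[r_],axis=0).round(1))
    t=ok&(L[...,0]<-18)&(L[...,0]>-32)&(abs(L[...,1])<20)&(L[...,2]>140)&(L[...,2]<265)&(h[...,1]<60)
    if t.any():print(n,'tip',t.sum(),np.percentile(L[t],[5,50,95],axis=0).round(1).tolist())
    if n=='scene': cv2.imwrite(f'pics/{tag}.png',cv2.resize(c['pixels'][130:330,240:440,::-1],None,fx=3,fy=3,interpolation=cv2.INTER_CUBIC))
E
python3 k.py s4
```

```text
10.8 [ 0.54507022 -0.20858357  0.34062324] [-0.11773032  0.13110932 -4.92749145] [ 0.06487021  0.03965367 -0.02792358] -14.438189379355755
tcp in scale [-0.00022141 -0.00086583]
scene bar 88 [[-4.4, -44.2, 278.8], [-2.1, 20.2, 283.4], [1.0, 44.0, 286.3]] slope -0.001
scene pointer 2 [ 71.8  30.4 255.3]
scene tip 113 [[-24.2, -17.8, 199.4], [-21.0, 0.2, 250.7], [-18.5, 17.8, 256.5]]
wrist bar 1243 [[-2.4, -43.0, 283.4], [1.7, -20.0, 286.0], [4.0, 42.9, 287.4]] slope 0.002
wrist pointer 101 [ 72.   25.1 256.8]
wrist tip 39 [[-29.7, -18.2, 170.2], [-20.0, -7.6, 206.5], [-18.3, 19.7, 255.8]]
```

View pics/s4.png

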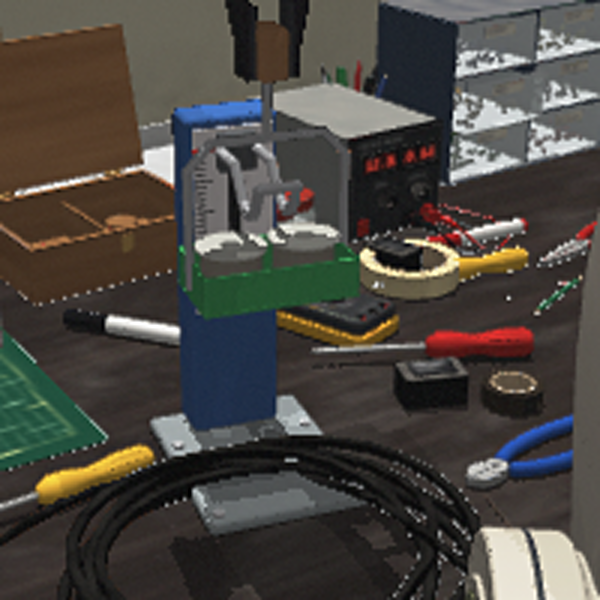

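Request:
carry_out(moves=[[0,0,0.03,0,0,0],[0,0,0.05,0,0,0],[0,0,0.06,0,0,0],[0,0,0.06,0,0,0],[0,0,0.06,0,0,0],[0,0,0.06,0,0,0],[0,0,0.06,0,0,0],[0,0,0.06,0,0,0],[0,0,0.06,0,0,0],[0,0,0.06,0,0,0],[0,0,0.06,0,0,0],[0,0,0.06,0,0,0],[0,0,0.06,0,0,0],[0,0,0.06,0,0,0],[0,0,0.06,0,0,0],[0,0,0.06,0,0,0],[0,0,0.06,0,0,0],[0,0,0.06,0,0,0],[0,0,0.04,0,0,0],[0,0,0.02,0,0,0]])

```text
time: 13.4
ee_pos: [0.5452, -0.2086, 0.2965]
eef_rot: [0.992, -0.126, -0.0, 0.0]
ft_force: [0.2, 0.7, -4.5]
width: 0.0218
grip_force: 30.0
```

Request:
carry_out(moves=[[0,0,0.02,0,0,0],[0,0,0.03,0,0,0],[0,0,0.03,0,0,0],[0,0,0.03,0,0,0],[0,0,0.03,0,0,0],[0,0,0.03,0,0,0],[0,0,0.03,0,0,0],[0,0,0.03,0,0,0],[0,0,0.03,0,0,0],[0,0,0.03,0,0,0],[0,0,0.03,0,0,0],[0,0,0.03,0,0,0],[0,0,0.03,0,0,0],[0,0,0.03,0,0,0],[0,0,0.03,0,0,0],[0,0,0.02,0,0,0],[0,0,0,0,0,0],[0,0,0,0,0,0]])

```text
time: 15.65
ee_pos: [0.5452, -0.2086, 0.2782]
eef_rot: [0.992, -0.126, 0.0, 0.0]
ft_force: [-0.2, 0.2, -3.6]
width: 0.0216
grip_force: 30.0
```

```bash
python3 k.py s5
```

```text
15.65 [ 0.54518023 -0.20860356  0.27819833] [-0.18548474  0.15806728 -3.63877728] [0.06066445 0.03556777 0.03984373] -14.438692831016166
tcp in scale [-0.00010989 -0.00085784]
scene bar 76 [[-4.4, -44.3, 216.5], [-1.9, 23.9, 221.1], [1.5, 44.3, 224.4]] slope 0.013
scene pointer 10 [ 71.3  25.9 240.3]
scene tip 96 [[-24.7, -17.7, 143.4], [-21.5, 2.1, 236.6], [-18.2, 16.2, 241.7]]
wrist bar 1245 [[-2.2, -43.0, 221.0], [1.8, 20.1, 223.6], [4.1, 43.1, 225.0]] slope 0.001
wrist pointer 132 [ 72.1  26.  241.9]
wrist tip 22 [[-20.4, -13.4, 144.0], [-18.9, -11.2, 144.5], [-18.1, 12.4, 145.3]]
```

View pics/s5.png

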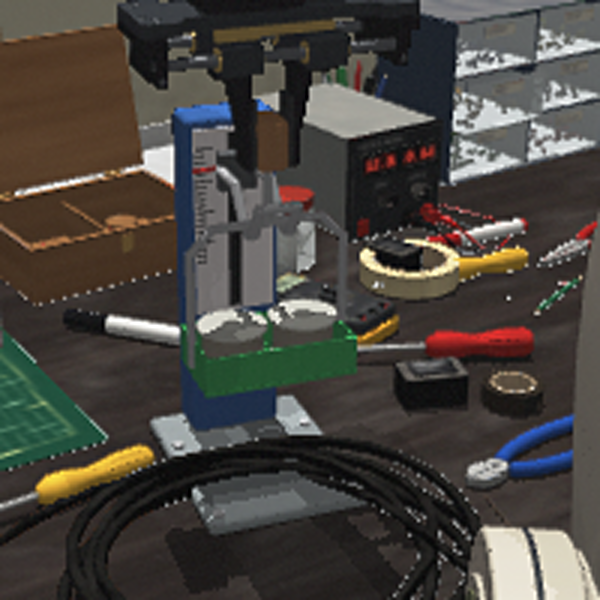

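Request:
carry_out(moves=[[0,0,0.02,0,0,0],[0,0,0.03,0,0,0],[0,0,0.04,0,0,0],[0,0,0.04,0,0,0],[0,0,0.04,0,0,0],[0,0,0.04,0,0,0],[0,0,0.04,0,0,0],[0,0,0.04,0,0,0],[0,0,0.04,0,0,0],[0,0,0.04,0,0,0],[0,0,0.04,0,0,0],[0,0,0.04,0,0,0],[0,0,0.04,0,0,0],[0,0,0.04,0,0,0],[0,0,0.03,0,0,0],[0,0,0.02,0,0,0],[0,0,0,0,0,0],[0,0,0,0,0,0]])

```text
time: 18.0
ee_pos: [0.5452, -0.2086, 0.255]
eef_rot: [0.992, -0.126, 0.0, 0.0]
ft_force: [0.4, 0.4, -0.8]
width: 0.0218
grip_force: 30.0
```

Request:
carry_out(moves=[[0,0,0.01,0,0,0]])

```text
time: 18.12
ee_pos: [0.5452, -0.2086, 0.2547]
eef_rot: [0.992, -0.126, 0.0, 0.0]
ft_force: [-0.5, 0.6, -0.8]
width: 0.0221
grip_force: 30.0
```

Request:
carry_out(moves=[[0,0,0.01,0,0,0]])

```text
time: 18.25
ee_pos: [0.5452, -0.2086, 0.2542]
eef_rot: [0.992, -0.126, 0.0, 0.0]
ft_force: [-0.4, 0.8, -0.7]
width: 0.0216
grip_force: 30.0
```

Request:
carry_out(moves=[[0,0,0.01,0,0,0]])

```text
time: 18.38
ee_pos: [0.5452, -0.2086, 0.2538]
eef_rot: [0.992, -0.126, 0.0, 0.0]
ft_force: [-0.3, 0.7, -0.5]
width: 0.0217
grip_force: 30.0
```

```bash
python3 k.py s6
```

```text
18.375 [ 0.54520726 -0.20859768  0.253765  ] [-0.27869751  0.67844437 -0.47069889] [0.05032436 0.08350755 0.07480777] -14.434728725601072
tcp in scale [-8.51726960e-05 -8.45419737e-04]
scene bar 73 [[-4.8, -44.7, 192.1], [-1.7, 23.9, 196.5], [1.6, 44.2, 199.8]] slope 0.007
scene pointer 10 [ 70.4  24.8 216.3]
scene tip 76 [[-24.6, -16.4, 204.2], [-22.0, 1.8, 213.6], [-18.4, 15.5, 217.3]]
wrist bar 1246 [[-2.1, -43.0, 196.4], [1.8, -0.0, 199.0], [4.1, 43.1, 200.5]] slope 0.001
wrist pointer 117 [ 71.8  25.8 217.4]
```

Request:
carry_out(moves=[[0,0,0.02,0,0,0],[0,0,0.02,0,0,0],[0,0,0.02,0,0,0],[0,0,0.02,0,0,0],[0,0,0.02,0,0,0],[0,0,0,0,0,0],[0,0,0,0,0,0]])

```text
time: 19.35
ee_pos: [0.5452, -0.2086, 0.2498]
eef_rot: [0.992, -0.126, 0.0, 0.0]
ft_force: [0.1, 0.8, 0.4]
width: 0.0218
grip_force: 30.0
```

Request:
carry_out(moves=[[0,0,0,0,0,0]])

```text
time: 19.48
ee_pos: [0.5452, -0.2086, 0.2498]
eef_rot: [0.992, -0.126, 0.0, 0.0]
ft_force: [0.1, -0.0, -0.4]
width: 0.0217
grip_force: 30.0
```

Request:
carry_out(moves=[[0,0,0,0,0,0]])

```text
time: 19.6
ee_pos: [0.5452, -0.2086, 0.2498]
eef_rot: [0.992, -0.126, 0.0, 0.0]
ft_force: [-0.4, 0.2, 0.3]
width: 0.0217
grip_force: 30.0
```

Request:
carry_out(moves=[[0,0,0,0,0,0]])

```text
time: 19.73
ee_pos: [0.5452, -0.2086, 0.2498]
eef_rot: [0.992, -0.126, 0.0, 0.0]
ft_force: [-1.4, 0.2, -0.1]
width: 0.0215
grip_force: 30.0
```

Request:
carry_out(moves=[[0,0,0,0,0,0]])

```text
time: 19.85
ee_pos: [0.5452, -0.2086, 0.2498]
eef_rot: [0.992, -0.126, 0.0, 0.0]
ft_force: [-1.0, -0.3, 0.9]
width: 0.0218
grip_force: 30.0
```

Request:
carry_out(moves=[[0,0,0,0,0,0]])

```text
time: 19.98
ee_pos: [0.5452, -0.2086, 0.2498]
eef_rot: [0.992, -0.126, 0.0, 0.0]
ft_force: [0.1, -0.0, 0.6]
width: 0.0218
grip_force: 30.0
```

Request:
carry_out(moves=[[0,0,0,0,0,0]])

```text
time: 20.1
ee_pos: [0.5452, -0.2086, 0.2498]
eef_rot: [0.992, -0.126, 0.0, 0.0]
ft_force: [0.3, -0.5, 0.4]
width: 0.0216
grip_force: 30.0
```

Request:
carry_out(moves=[[0,0,0,0,0,0]])

```text
time: 20.23
ee_pos: [0.5452, -0.2086, 0.2498]
eef_rot: [0.992, -0.126, 0.0, 0.0]
ft_force: [-0.4, 0.2, -0.4]
width: 0.0216
grip_force: 30.0
```

```bash
python3 k.py s7
```

```text
20.225 [ 0.54521119 -0.20859343  0.24976523] [-0.39408923  0.19430588 -0.41720536] [0.02985627 0.05373758 0.02458908] -14.436164843983809
tcp in scale [-8.24170494e-05 -8.40328693e-04]
scene bar 74 [[-3.8, -44.7, 187.8], [-1.7, 23.7, 192.8], [1.8, 44.2, 195.7]] slope 0.005
scene pointer 7 [ 70.7  23.4 212.3]
scene tip 75 [[-25.1, -17.2, 200.4], [-21.9, -0.7, 209.5], [-18.6, 14.4, 213.4]]
wrist bar 1247 [[-2.2, -43.1, 192.5], [1.8, 20.0, 195.1], [4.1, 43.0, 196.6]] slope 0.002
wrist pointer 116 [ 71.8  25.5 213.6]
```

Request:
carry_out(moves=[[0,0,0,0,0,0],[0,0,0,0,0,0],[0,0,0,0,0,0],[0,0,0,0,0,0]], force=3)

```text
time: 20.82
ee_pos: [0.5452, -0.2086, 0.2498]
eef_rot: [0.992, -0.126, 0.0, 0.0]
ft_force: [-0.0, -0.9, 0.6]
width: 0.0219
grip_force: 3.0
```

Request:
carry_out(moves=[[0,0,0,0,0,0],[0,0,0,0,0,0],[0,0,0,0,0,0],[0,0,0,0,0,0],[0,0,0,0,0,0],[0,0,0,0,0,0],[0,0,0,0,0,0],[0,0,0,0,0,0]], fingers=50)

```text
time: 21.82
ee_pos: [0.5452, -0.2086, 0.2498]
eef_rot: [0.992, -0.126, 0.0, 0.0]
ft_force: [0.6, -0.4, -0.1]
width: 0.0498
grip_force: 0.0
```

```bash
python3 k.py s8
```

```text
21.825 [ 0.5451962  -0.20857844  0.24979761] [ 0.55445746 -0.35810147 -0.13603285] [0.0205531  0.03987478 0.01261825] -14.435510483948661
tcp in scale [-0.00010066 -0.00082954]
scene bar 71 [[-3.8, -43.9, 188.7], [-1.5, 23.5, 192.9], [1.8, 44.4, 195.6]] slope 0.001
scene pointer 7 [ 70.7  23.3 212. ]
scene tip 76 [[-24.8, -16.8, 201.3], [-22.5, -0.4, 210.0], [-18.6, 15.0, 213.2]]
wrist bar 1218 [[-1.5, -43.1, 192.0], [2.1, 20.6, 195.2], [4.3, 43.1, 196.5]] slope 0.005
wrist pointer 107 [ 72.1  26.3 213.6]
wrist tip 60 [[-21.5, -18.6, 210.1], [-19.3, -16.3, 212.7], [-18.1, 16.7, 214.2]]
```

View pics/s8.png

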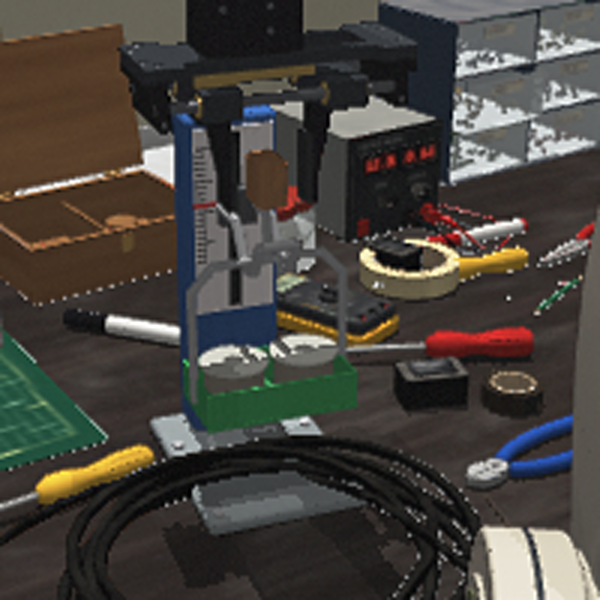

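The crop shows the crate hanging from the hook with the fingers clear of the grip at (265,178) and the pointer steady at (205,205). I'll retreat straight up.

Request:
carry_out(moves=[[0,0,-0.2,0,0,0],[0,0,-0.4,0,0,0],[0,0,-0.5,0,0,0],[0,0,-0.5,0,0,0],[0,0,-0.5,0,0,0],[0,0,-0.4,0,0,0],[0,0,-0.2,0,0,0],[0,0,0,0,0,0],[0,0,0,0,0,0],[0,0,0,0,0,0],[0,0,0,0,0,0],[0,0,0,0,0,0],[0,0,0,0,0,0],[0,0,0,0,0,0],[0,0,0,0,0,0],[0,0,0,0,0,0],[0,0,0,0,0,0]])

```text
time: 24.05
ee_pos: [0.5452, -0.2086, 0.3578]
eef_rot: [0.992, -0.126, 0.0, 0.0]
ft_force: [-0.3, 0.7, 0.5]
width: 0.0499
grip_force: 0.0
```

```bash
python3 k.py s9 192.5; python3 k.py s10 192.5
```

```text
24.05 [ 0.54518221 -0.20856361  0.35775095] [-0.26742308  0.70331459  0.4642346 ] [0.07639798 0.02002157 0.02389221] -14.436115616500627
tcp in scale [-0.0001179  -0.00081865]
scene bar 71 [[-4.4, -43.5, 188.7], [-1.7, 23.7, 192.7], [2.2, 43.3, 195.4]] slope 0.013
scene pointer 7 [ 72.   23.2 211.9]
scene tip 77 [[-24.6, -17.0, 200.7], [-21.8, -0.7, 209.9], [-18.6, 14.5, 213.7]]
wrist bar 524 [[-1.4, -43.2, 192.9], [1.8, -20.0, 195.2], [4.1, 43.3, 196.6]] slope 0.002
wrist pointer 44 [ 71.7  23.1 213.5]
wrist tip 55 [[-22.4, -17.7, 211.1], [-20.0, -13.9, 213.1], [-18.3, 16.7, 214.6]]
24.15 [ 0.5451995  -0.20857724  0.35777476] [-0.64242515  0.41690073 -0.62656929] [-0.00075143 -0.04724552 -0.02416981] -14.435639999885497
tcp in scale [-9.77668808e-05 -8.27556592e-04]
scene bar 72 [[-3.7, -44.4, 188.3], [-1.5, 23.7, 192.6], [2.0, 44.1, 195.5]] slope -0.004
scene pointer 7 [ 70.5  23.6 212.5]
scene tip 77 [[-24.6, -16.9, 198.9], [-21.6, -0.5, 209.1], [-18.4, 14.3, 213.0]]
wrist bar 523 [[-1.5, -43.3, 193.0], [1.8, 20.3, 195.2], [4.2, 43.2, 196.6]] slope 0.002
wrist pointer 44 [ 71.7  23.2 213.4]
wrist tip 54 [[-22.2, -17.7, 211.0], [-20.0, -13.9, 213.5], [-18.3, 16.6, 214.4]]
```

```bash
python3 -c "
from bench import r
print(r.close_job())"
```

```text
the job is handed in; nothing more can be done
None
```

The crate hangs free and square in the hook with the pointer at rest at about 43 mm of travel (roughly 4.75 N, 0.48 kg), the gripper is clear above it, and the job is handed in, though the hand-in returned no verdict.

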